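# Square up a stack of boards in the jig with a tapping block

### The arm

A 6-joint arm with a two-finger parallel gripper is mounted at the origin on the work surface. World frame = base frame: x ahead of the robot, y to its left, z up, the work surface at z = 0. Lengths are in m, angles in degrees, forces in N, time in s.
With the tool pointing down it reaches from about 0.35 to 0.875 m from the base axis. Payload 4.2 kg.
Tool frame: the origin (TCP) lies between the finger pads, 19 mm behind the fingertips; this is the grasp point; z points along the fingers, y is the line along which they close (so a half turn about z gives the same grasp; the last joint's range is limited). The gripper opens to 87 mm and grips with 3 to 60 N. Pads are 19 mm wide; open, the fingers measure 117 mm over their backs; the gripper's body (75 mm by 190 mm) begins 51 mm behind the grasp point.
Start: joints at [82.999, 22.042, 0.453, 0, -68.411, -14.817], TCP at [0.232, 0.58, 0.241] pointing down, gripper open.
Joint ranges: [-179.83, 179.83], [-69.29, 118.12], [-61.27, 80.66], [-181.25, 117.63], [-171.15, -9.14], [-177.46, 177.46]. Speed limits (degrees/s): [159.86, 159.86, 180, 180, 180, 180].

### API

Orientations are given as [roll, pitch, yaw] about the fixed x, y, z axes, in that order (R = Rz(yaw) Ry(pitch) Rx(roll)).
In Python, from workcell import env gives the robot as it stands. The module is installed in compiled form; this text tells all that it offers. Calls block until the motion is done:
- env.goto(position, orientation): joint-space move of the TCP to a pose.
- env.move_straight(position, rotation=None, rate=0.15, force_limit=None): straight line of the TCP; rotation=None keeps the orientation; rate is the mean speed in m/s. With force_limit (N) it stops when the force on the tool has changed by that much, and returns True; else False.
- env.set_joints(angles): joint-space move.
- env.gripper_to(opening, grasp_force=None): opening from 0.0 (shut) to 1.0 (fully open); grasp_force is the grip in N (None keeps the last); returns when the fingers have stopped.
- env.dwell(seconds).
- env.inverse_kinematics(position, orientation): joint angles nearest the present ones, or None.
- env.read_state(): the state.
- env.grab_frame(name): name is "scene" or "top" or "wrist"; returns a dict with "image" (480x640x3 uint8, blue, green, red), "fx", "fy", "cx", "cy" (pixels), "position" and "orientation" of the camera in the world. Camera axes: x right, y up, looking along -z (the intrinsics and any distortion apply to the point x, -y, -z); pixel columns grow to the right and rows downward; lengths in m; the calibration is good to about 2 mm. A picture is of the moment at which its call begins. There is no depth.
A pose or a line that the arm cannot do raises env.Unreachable and nothing moves.
- env.close_job(): hands the job in; it is judged then, once.
Trained networks look in a picture, given as the dict that the camera call returned (one of the last four; its "shot" number tells which), for a name from the list of things; names that differ only in an ending like _2 or _b are one class to them, and where a whole thing is asked for, a point or a joint stands for the part that bears it (a point fixed in the world has none). Each returns a list of dicts, best first, with "score" (0 to 1); they miss things now and then, are a little off and sometimes report something else, mostly with a low value. They report only what shows in the picture. A call takes as long as a camera call.
- env.search_frame(picture, thing): "xyz" ([x, y, z] in m, in world coordinates, good to about 4 mm: the middle of the surface that is visible of it).
- env.trace(picture, thing): "mask" (480x640 bool, what is visible of it).
The state is a dict: "clock": time; "joint_positions": joint angles; "qvel": joint speeds; "joint_torque": joint torques, N m; "position": TCP position; "tool_rot": TCP orientation; "force": force on the tool from outside, world axes, zero at the start; "wrist_torque": the same for the moment, N m; "opening": opening from 0.0 (shut) to 1.0 (fully open); "finger_force": force on a finger pad.
Only numpy, scipy, OpenCV 4.12 (cv2) and the standard library are available. Lean on these libraries where they do the work, as an engineer would, in place of code of your own. Each camera call takes 0.05 s, during which the arm holds its last target. There are 200 camera calls.

### The job

The birch log standing on the squaring jig is in the way: stand it upright in the empty crate. Then take the wooden tapping block by its slanted handle and tap the loose stack of four boards until all of them are flush against both fences of the jig; the gripper and arm must not touch the boards. Stand the tapping block back on its cork mat, and leave everything else where it is.

Things in the scene. Friction and masses are not known exactly. Their poses are not given: they have to be found in the camera images.
- jig: Fixed wooden squaring jig: base board 290 (x) x 270 (y) x 12 mm and two fences 20 mm thick, tops 55 mm above the table. Origin: centre of the base's underside, z up. Inner face of the back fence (runs along y, far from the robot): x = +0.120 m; of the side fence (runs along x, on the left): y = +0.115 m. Near and right sides open. Yaw within 0.2 rad.
- board1: Plywood board number 1 from the bottom of the stack of four: 110 (x) x 150 (y) x 9 mm. Origin: centre of its underside, which lies 12 mm above the table; x and y along its edges. Flush against both fences, its origin is at x = +0.065, y = +0.040 m in the jig's frame.
- board2: Plywood board number 2 from the bottom of the stack of four: 110 (x) x 150 (y) x 9 mm. Origin: centre of its underside, which lies 21 mm above the table; x and y along its edges. Flush against both fences, its origin is at x = +0.065, y = +0.040 m in the jig's frame.
- board3: Plywood board number 3 from the bottom of the stack of four: 110 (x) x 150 (y) x 9 mm. Origin: centre of its underside, which lies 30 mm above the table; x and y along its edges. Flush against both fences, its origin is at x = +0.065, y = +0.040 m in the jig's frame.
- board4: Plywood board number 4 from the bottom of the stack of four: 110 (x) x 150 (y) x 9 mm. Origin: centre of its underside, which lies 39 mm above the table; x and y along its edges. Flush against both fences, its origin is at x = +0.065, y = +0.040 m in the jig's frame.
- log: Piece of white birch log, a cylinder 52 mm in diameter and 100 mm tall, standing on the near part of the jig's base board (12 mm above the table), in front of the boards. Origin: centre of its underside, z along its axis.
- crate: Empty open wooden crate, fixed, 200 (x) x 160 (y) x 50 mm outside, walls and floor 8 mm thick, beside the jig (left or right). Origin: centre of its underside.
- mat: Cork mat, fixed, 160 x 160 x 4 mm, beside the jig on the side where the crate is not. Origin: centre of its underside.
- tapper: Tapping block on the mat, 0.25 kg. Foot 36 (x) x 95 (y) x 50 mm high; origin: centre of its underside; the +x face strikes. From the middle of its top a flat handle, 14 mm thick, 95 mm wide (y), 70 mm long, rises leaning 35 degrees from vertical towards -x. Pinch it across its thickness, tool tilted along it, TCP at its middle (-0.024, 0, 0.084) m, fingertips above the foot.
- candle: Bystander, to be left alone: plain white candle, 60 mm diameter, 75 mm tall. Origin: centre of its underside.
- pot: Bystander, to be left alone: small terracotta pot, 72 mm across, 70 mm tall. Origin: centre of its underside.
- spool: Bystander, to be left alone: wooden spool, 60 mm across, 50 mm tall. Origin: centre of its underside.
- jar: Bystander, to be left alone: glass jar with steel cap, 70 mm across, 100 mm tall. Origin: centre of its underside.
- log_b: Bystander, to be left alone: shorter, thicker birch piece, 60 mm across, 80 mm tall, standing on the table far right (not the one to move). Origin: centre of its underside.

How it is judged (in metres and radians):
On the way, in this order (a step that is already met when the one before it is completed fails the run):
1. The birch log stands upright on the floor of the crate, released (x of log in the frame of crate between -0.08 and 0.08 m and y of log in the frame of crate between -0.06 and 0.06 m and z of log in the frame of crate below 0.02 m and angle between log's own z axis and vertical below 0.2 rad and linear speed of log below 0.03 m/s and contact force between the fingers and log below 0.2 N), for 0.2 s.
2. All four boards are flush against both fences, each within 3 mm of its place and 2 degrees of square, still stacked and at rest (x of board1 in the frame of jig between 0.062 and 0.068 m and y of board1 in the frame of jig between 0.037 and 0.043 m and angle between the x axis of each of board1, board2, board3, board4 and the x axis of jig, either way round below 0.035 rad and z of each of board1, board2, board3, board4 in the frame of jig below 0.045 m and angle between each of board1, board2, board3, board4's own z axis and vertical below 0.05 rad and x of board2 in the frame of jig between 0.062 and 0.068 m and y of board2 in the frame of jig between 0.037 and 0.043 m and x of board3 in the frame of jig between 0.062 and 0.068 m and y of board3 in the frame of jig between 0.037 and 0.043 m and x of board4 in the frame of jig between 0.062 and 0.068 m and y of board4 in the frame of jig between 0.037 and 0.043 m and linear speed of each of board1, board2, board3, board4 below 0.01 m/s), for 0.2 s.
At the end, for the whole second after the job is handed in: Four boards stacked in the jig, each within 3 mm of flush against both fences and 2 degrees of square; log upright on the crate floor; tapping block upright on the cork mat, its centre within 45 mm of the mat's centre along each side of the mat; all released and at rest (all of step 1 and all of step 2 and x of tapper in the frame of mat between -0.045 and 0.045 m and y of tapper in the frame of mat between -0.045 and 0.045 m and z of tapper in the frame of mat below 0.008 m and angle between tapper's own z axis and vertical below 0.1 rad and linear speed of tapper below 0.02 m/s); the robot touches nothing.
It fails at once if The gripper or arm touches a board with more than 1 N (contact force between any of the fingers, the arm and board1 above 1 N or contact force between any of the fingers, the arm and board2 above 1 N or contact force between any of the fingers, the arm and board3 above 1 N or contact force between any of the fingers, the arm and board4 above 1 N).
It fails at once if A bystander (candle, pot, spool, jar, short birch piece) is moved more than 30 mm (distance of any of candle, pot, spool, jar, log_b from where it was at the start of the episode above 0.03 m).
It also fails if it takes over 72 s, if anything falls off the work surface, if the arm or the gripper's body presses on something with over 40 N, if the wrist force passes 120 N, or if a joint passes its speed limit or range.

## Working session

There is one attempt and no reset: what is moved stays moved. The work goes in short steps, each a Python script; the robot and the scene stay as the last script left them, time stands still between calls to the robot, and variables do not carry over. Pictures are saved under pics/ and viewed, at most 13 in all, crops included, and the job is handed in when it is done.

```bash
mkdir -p pics; cat > h.py <<'E'
import numpy as np, cv2
from scipy.spatial.transform import Rotation as R
from workcell import env
def cam(f):
    o=np.array(f["orientation"],float)
    M=R.from_euler('xyz',o,degrees=True).as_matrix() if o.size==3 else (o if o.ndim==2 else None)
    return M,np.array(f["position"])
def to_plane(f,uv,z):
    M,p=cam(f); uv=np.atleast_2d(uv).astype(float)
    d=np.c_[(uv[:,0]-f["cx"])/f["fx"],-(uv[:,1]-f["cy"])/f["fy"],-np.ones(len(uv))]@M.T
    return p+d*((z-p[2])/d[:,2])[:,None]
def proj(f,P):
    M,p=cam(f); c=(np.atleast_2d(P)-p)@M
    return np.c_[f["cx"]+f["fx"]*c[:,0]/-c[:,2],f["cy"]-f["fy"]*c[:,1]/-c[:,2]]
E
python3 - <<'E'
from h import *
for n in ("top","scene"):
    f=env.grab_frame(n); cv2.imwrite(f"pics/{n}0.png",f["image"])
    print(n,{k:v for k,v in f.items() if k!="image"})
    for t in "jig board1 board4 log crate mat tapper candle pot spool jar log_b".split():
        r=env.search_frame(f,t); print(t,[(np.round(a["xyz"],3).tolist(),round(a["score"],2)) for a in r[:3]])
print(env.read_state())
E
```

```text
top {'fx': 616.5071859533318, 'fy': 616.5071859533318, 'cx': 314.86221982406505, 'cy': 241.65471291063778, 'position': array([0.27908035, 0.01087138, 1.55865762]), 'orientation': array([ 11.36873208,  -0.16227766, -90.98612278]), 'shot': 1}
jig [([0.564, -0.042, 0.01], 0.71)]
board1 [([0.633, 0.003, 0.045], 0.96), ([0.657, 0.078, 0.03], 0.58), ([0.694, 0.016, 0.038], 0.52)]
board4 [([0.633, 0.003, 0.045], 0.96), ([0.657, 0.078, 0.03], 0.58), ([0.694, 0.016, 0.038], 0.52)]
log [([0.492, 0.014, 0.109], 0.75), ([0.664, -0.384, 0.081], 0.65)]
crate [([0.49, 0.014, 0.11], 0.62), ([0.51, -0.35, 0.013], 0.57), ([0.505, 0.339, 0.004], 0.39)]
mat []
tapper [([0.48, 0.366, 0.088], 0.74)]
candle [([0.649, 0.165, 0.079], 0.82)]
pot [([0.703, -0.226, 0.03], 0.93)]
spool [([0.714, 0.294, 0.045], 0.61)]
jar [([0.667, 0.388, 0.101], 0.93)]
log_b [([0.492, 0.014, 0.109], 0.75), ([0.664, -0.384, 0.081], 0.65)]
scene {'fx': 433.18436730333997, 'fy': 433.18436730333997, 'cx': 319.8522095733491, 'cy': 237.16406476251677, 'position': array([1.01512882, 0.41291307, 0.73574714]), 'orientation': array([ 40.1
[... 728 characters left out ...]
.058], 0.62)]
{'clock': 1.3, 'joint_positions': array([ 8.30008951e+01,  2.20406939e+01,  4.51141423e-01,  1.05987387e-04,
       -6.84114619e+01, -1.48157503e+01]), 'qvel': array([ 0.11777151, -0.00248236, -0.00759716, -0.1178809 , -0.01214841,
        0.00401143]), 'joint_torque': array([-3.45364424e-04, -3.90468264e+01,  1.87618071e+01,  4.22451451e+00,
        1.53399917e-02, -2.50788634e-05]), 'position': array([0.23223257, 0.58021556, 0.24125058]), 'tool_rot': array([ 1.79999044e+02, -3.54676086e-04, -2.18148162e+01]), 'force': array([0.02808853, 0.25835427, 0.10938575]), 'wrist_torque': array([-0.00138034,  0.03027219,  0.00479048]), 'finger_force': 0.0, 'opening': 1.0011899628539003}
```

View images.

View pics/top0.png

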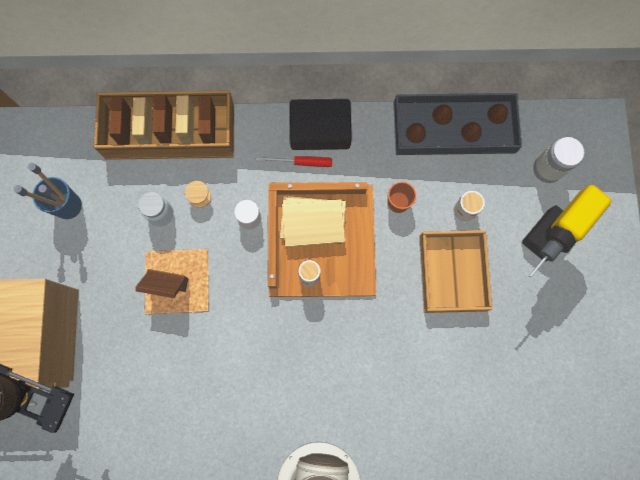

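View pics/scene0.png

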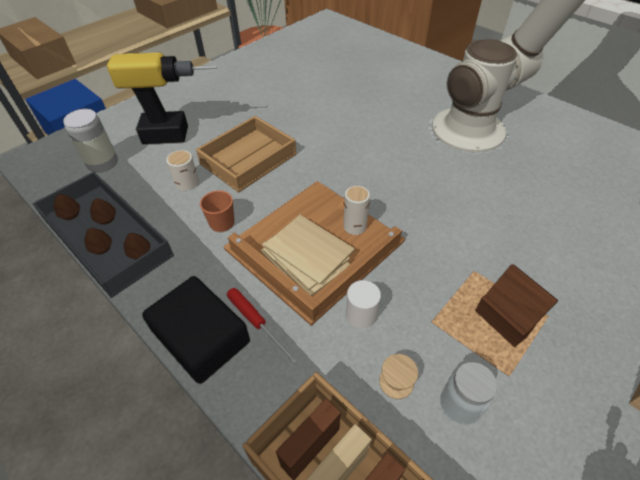

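```bash
python3 - <<'E'
from h import *
a=cv2.imread("pics/top0.png"); s=cv2.imread("pics/scene0.png")
c=np.vstack([np.hstack([cv2.resize(a[240:320,130:230],(400,320),interpolation=2),cv2.resize(s[250:380,420:580],(400,320),interpolation=2)]),cv2.resize(a[180:250,260:380],(480,280),interpolation=2) if 0 else cv2.copyMakeBorder(cv2.resize(a[180:250,260:380],(480,280),interpolation=2),0,0,0,320,0)])
cv2.imwrite("pics/c1.png",c)
f=env.grab_frame("top")
for t,z in (("jig",.012),("crate",.05),("mat",.004),("tapper",.09),("log",.112)):
    for r in env.trace(f,t)[:2]:
        cs,_=cv2.findContours(r["mask"].astype(np.uint8),0,1); k=max(cs,key=cv2.contourArea)
        b=cv2.boxPoints(cv2.minAreaRect(k)); w=to_plane(f,b,z)[:,:2]
        e=w[1]-w[0]; g=w[2]-w[1]
        print(t,round(r["score"],2),b.round(1).tolist(),w.round(3).tolist(),w.mean(0).round(4),np.linalg.norm(e).round(3),np.linalg.norm(g).round(3),np.degrees(np.arctan2(e[1],e[0])).round(2))
E
```

```text
jig 0.8 [[267.0, 182.0], [375.0, 182.0], [375.0, 297.0], [267.0, 297.0]] [[0.751, 0.123], [0.746, -0.159], [0.446, -0.148], [0.45, 0.124]] [ 0.5981 -0.0148] 0.282 0.301 -90.94
crate 0.83 [[418.29998779296875, 231.3000030517578], [487.5, 227.3000030517578], [492.20001220703125, 310.3999938964844], [423.0, 314.29998779296875]] [[0.605, -0.258], [0.612, -0.433], [0.404, -0.429], [0.397, -0.259]] [ 0.5043 -0.3448] 0.174 0.208 -87.64
mat 0.88 [[144.0, 249.0], [208.0, 249.0], [208.0, 313.0], [144.0, 313.0]] [[0.58, 0.439], [0.577, 0.275], [0.413, 0.273], [0.416, 0.433]] [0.4964 0.3552] 0.164 0.164 -90.96
tapper 0.73 [[134.5, 289.5], [139.5, 265.8999938964844], [187.5, 276.1000061035156], [182.5, 299.70001220703125]] [[0.465, 0.435], [0.522, 0.425], [0.495, 0.309], [0.439, 0.319]] [0.48  0.372] 0.058 0.119 -9.71
log 0.76 [[296.5, 261.3999938964844], [316.6000061035156, 258.5], [320.29998779296875, 283.79998779296875], [300.1000061035156, 286.70001220703125]] [[0.523, 0.046], [0.529, -0.002], [0.468, -0.009], [0.462, 0.038]] [0.4955 0.0184] 0.048 0.061 -82.71
log 0.66 [[448.0, 209.0], [471.5, 185.5], [488.0, 202.0], [464.5, 225.5]] [[0.645, -0.322], [0.703, -0.383], [0.661, -0.42], [0.604, -0.359]] [ 0.6532 -0.371 ] 0.084 0.056 -46.34
```

View pics/c1.png

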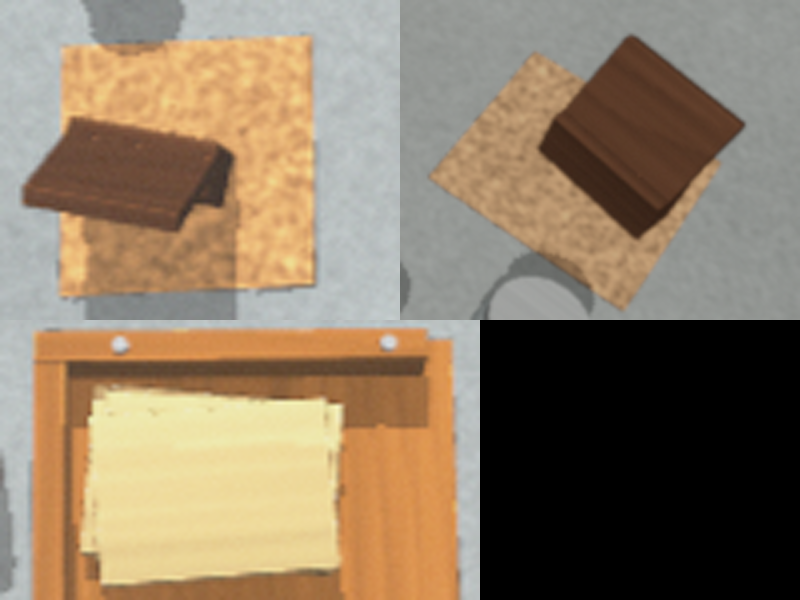

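```bash
cat > fit.py <<'E'
from h import *
from scipy.optimize import minimize
def box(x0,x1,y0,y1,z0,z1): return np.array([[x,y,z] for x in(x0,x1) for y in(y0,y1) for z in(z0,z1)],float)
def cyl(r,z0,z1): 
    a=np.linspace(0,2*np.pi,40); return np.array([[r*np.cos(t),r*np.sin(t),z] for t in a for z in(z0,z1)])
s,c=np.sin(np.radians(35)),np.cos(np.radians(35))
hd=np.array([[-l*s+n*c,y,.05+l*c+n*s] for l in(0,.07) for n in(-.007,.007) for y in(-.0475,.0475)])
MODEL={"tapper":[box(-.018,.018,-.0475,.0475,0,.05),hd],"log":[cyl(.026,0,.1)],
"crate":[box(-.1,.1,-.08,.08,0,.05)],"mat":[box(-.08,.08,-.08,.08,0,.004)],
"jig":[box(-.145,.145,-.135,.135,0,.012),box(.12,.14,-.135,.135,0,.055),box(-.145,.14,.115,.135,0,.055)]}
S=3
def sil(f,name,q,z):
    m=np.zeros((480*S,640*S),np.uint8)
    Rz=R.from_euler('z',q[2]).as_matrix()
    for P in MODEL[name]:
        uv=proj(f,P@Rz.T+[q[0],q[1],z])
        cv2.fillConvexPoly(m,cv2.convexHull(np.round((uv+.5)*S*16-8).astype(np.int32)),1,shift=4)
    return m>0
def fit(name,views,q0,z):
    ms=[(f,cv2.resize(m.astype(np.float32),None,fx=S,fy=S,interpolation=1)>.5) for f,m in views]
    def cost(q): return -np.mean([(lambda p:(p&m).sum()/max(1,(p|m).sum()))(sil(f,name,q,z)) for f,m in ms])
    b=minimize(cost,q0,method='Nelder-Mead',options=dict(initial_simplex=[q0]+[np.add(q0,d) for d in([.012,0,0],[0,.012,0],[0,0,.1])],xatol=1e-4,fatol=1e-5,maxiter=120))
    return b.x,-b.fun
E
cat > m1.py <<'E'
from fit import *
f=env.grab_frame("top"); g=env.grab_frame("scene")
for t,q,z in (("log",[.496,.014,0],.012),("tapper",[.5,.37,-.18],.004),("crate",[.504,-.345,0.03],0),("jig",[.6,-.015,-.01],0),("mat",[.496,.355,0],0)):
    try:
        a=[(v,env.trace(v,t)) for v in(f,g)]
        for k in ([0],[1],[0,1]):
            if all(a[i][1] for i in k):
                x,s=fit(t,[(a[i][0],a[i][1][0]["mask"]) for i in k],q,z); print(t,k,x[:2].round(4),np.degrees(x[2]).round(2),round(s,3))
    except Exception as e: print(t,e)
E
time python3 m1.py
```

```text
log [0] [0.5   0.018] -1.55 0.939
log [1] [0.496 0.014] 0.0 0.0
log [0, 1] [0.5   0.018] -1.55 0.469
tapper [0] [0.4955 0.3745] -10.24 0.952
tapper [1] [0.4973 0.3742] -8.48 0.955
tapper [0, 1] [0.4957 0.3744] -10.24 0.951
crate [0] [ 0.5061 -0.3469] -0.19 0.959
crate [1] [ 0.5088 -0.3475] 0.49 0.952
crate [0, 1] [ 0.5072 -0.3474] -0.55 0.954
jig [0] [ 0.5967 -0.0156] -0.36 0.701
jig [1] [ 0.5985 -0.0166] -0.56 0.612
jig [0, 1] [ 0.5977 -0.0159] -0.47 0.654
mat [0] [0.4968 0.3558] 1.4 0.734
mat [1] [0.4993 0.3534] 1.95 0.614
mat [0, 1] [0.4976 0.3541] 2.27 0.671
real	0m4.954s
user	0m3.984s
sys	0m0.050s
```

```bash
python3 - <<'E'
from h import *
D=[180,0,0]; L=(.5,.018); C=(.507,-.347)
env.goto([*L,.22],D); print(env.read_state()["joint_positions"].round(0))
env.gripper_to(1.0); env.move_straight([*L,.080],rate=.2)
env.gripper_to(0.0,25); s=env.read_state(); print(s["opening"],s["finger_force"],s["position"])
env.move_straight([*L,.18],rate=.2)
print(env.read_state()["opening"],env.read_state()["force"])
env.goto([*C,.18],D)
print(env.move_straight([*C,.078],rate=.12,force_limit=6),env.read_state()["position"])
env.gripper_to(.85); env.dwell(.3)
env.move_straight([*C,.2],rate=.25)
env.goto([.53,-.02,.36],D); env.dwell(.2)
s=env.read_state(); print(s["clock"],s["position"])
f=env.grab_frame("wrist"); cv2.imwrite("pics/w1.png",f["image"]); print(f["position"],f["orientation"],f["fx"])
g=env.grab_frame("scene"); cv2.imwrite("pics/s1.png",g["image"])
for r in env.search_frame(g,"log"): print(r["xyz"],r["score"])
E
```

```text
[ 21.  11. -19.  -0. -61.  69.]
0.5932831203446655 24.99057674081996 [0.50002988 0.01784636 0.0802297 ]
0.5942345091893333 [ 0.3827565  -0.25740282 -1.7816197 ]
False [ 0.50772429 -0.34715155  0.07880645]
12.425 [ 0.53001499 -0.02083597  0.35930625]
[ 0.61515131 -0.02115478  0.50190958] [-1.78827195e+01 -6.34937640e-02 -9.00406885e+01] 340.0098270787287
[0.5237, -0.3264, 0.0731] 0.68
[0.6827, -0.3764, 0.0599] 0.58
```

View pics/w1.png

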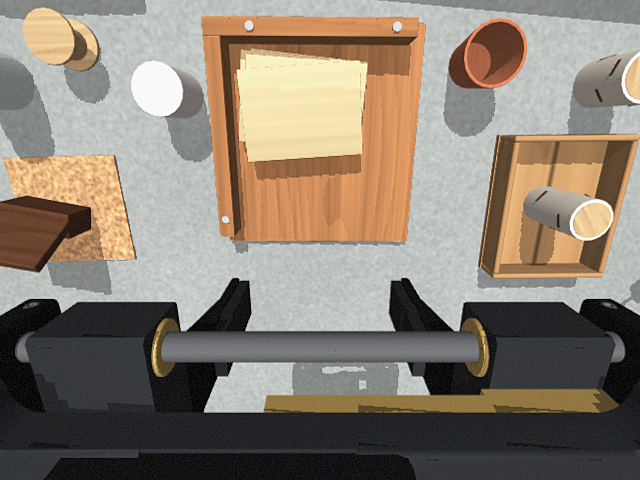

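View pics/s1.png

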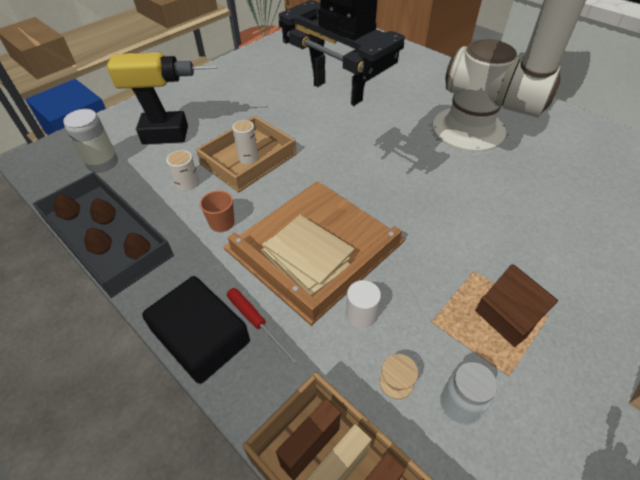

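```bash
python3 - <<'E'
from fit import *
def msk(f,t,n=1):
    m=np.zeros((480,640),bool)
    for r in env.trace(f,t)[:n]:
        if r["score"]>.45: m|=r["mask"]
    return m
fs={n:env.grab_frame(n) for n in("wrist","top","scene")}
V=[]
for n,f in fs.items():
    m=msk(f,"jig")|msk(f,"board1",4); m=cv2.morphologyEx(m.astype(np.uint8),cv2.MORPH_CLOSE,np.ones((5,5)))>0
    V.append((f,m)); x,s=fit("jig",[(f,m)],[.598,-.016,-.01],0); print(n,x[:2].round(4),np.degrees(x[2]).round(2),round(s,3))
x,s=fit("jig",V,[.598,-.016,-.01],0); print("all",x[:2].round(4),np.degrees(x[2]).round(2),round(s,3))
f=fs["wrist"]
print("fence top corners",to_plane(f,[[202,17],[424,23],[220,38],[418,38]],.055).round(4).tolist())
print("base near",to_plane(f,[[232,243],[405,242]],.012).round(4).tolist())
Rz=R.from_euler('z',x[2]).as_matrix(); p0=np.array([*x[:2],0])
# board top corners (z=.048) in jig frame
print("board4",((to_plane(f,[[236,68],[366,62],[361,154],[249,161]],.048)-p0)@Rz).round(4).tolist())
im=f["image"].copy()
for P in MODEL["jig"]:
    uv=proj(f,P@Rz.T+p0)
    for i in range(8):
        for j in range(i):
            if bin(i^j).count("1")==1: cv2.line(im,*[tuple(int(v) for v in uv[k].round()) for k in(i,j)],(255,0,0),1)
cv2.imwrite("pics/w2.png",cv2.resize(im[0:260,180:460],(800,743))[:600])
E
```

```text
wrist [ 0.5967 -0.0194] -0.42 0.981
top [ 0.5968 -0.0156] -0.34 0.438
scene [ 0.5983 -0.017 ] -0.6 0.96
all [ 0.597  -0.0186] -0.59 0.789
fence top corners [[0.7366, 0.1133, 0.055], [0.7307, -0.141, 0.055], [0.7155, 0.0947, 0.055], [0.7155, -0.1354, 0.055]]
base near [[0.4496, 0.1123, 0.012], [0.4511, -0.1509, 0.012]]
board4 [[0.0869, 0.0995, 0.048], [0.0951, -0.0574, 0.048], [-0.0127, -0.0564, 0.048], [-0.023, 0.0897, 0.048]]
```

View pics/w2.png

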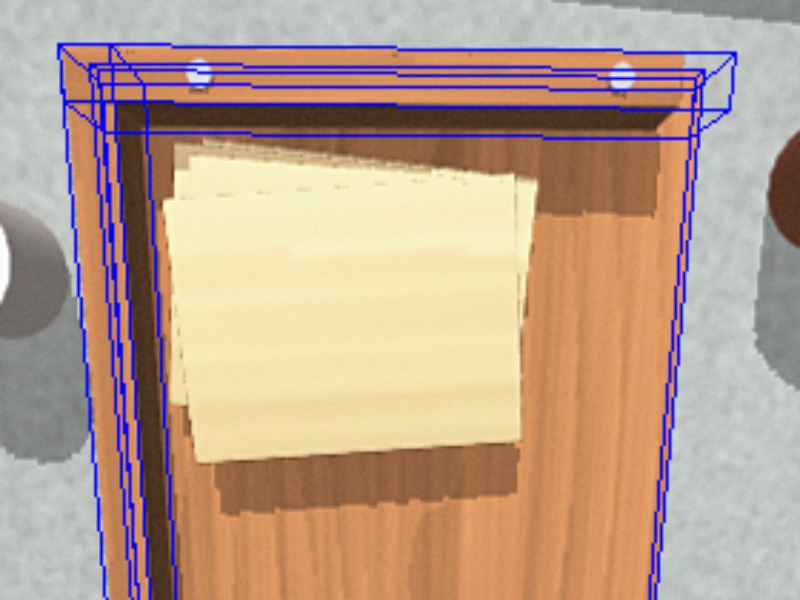

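```bash
cat > t.py <<'E'
from h import *
J=np.array([.597,-.018]); JY=np.radians(-.5)
s,c=np.sin(np.radians(35)),np.cos(np.radians(35))
SG=1
T0=np.array([.4957,.3744,.004]); TY=np.radians(-9.8)
def pose(p,yaw,back=0.):
    "tool pose for tapper origin p, yaw (rad)"
    Rz=R.from_euler('z',yaw).as_matrix()
    M=np.array([[0,SG*1.,0],[SG*c,0,SG*s],[s,0,-c]]).T
    o=np.asarray(p)+Rz@(np.array([-.024,0,.084])-back*np.array([s,0,-c]))
    return o.tolist(), R.from_matrix(Rz@M).as_euler('xyz',degrees=True).tolist()
def jig(x,y,z,a=0.,off=0.):
    Rz=R.from_euler('z',JY).as_matrix()
    return [*(J+(Rz@[x,y,0])[:2]),z], JY+np.radians(a)
E
python3 - <<'E'
import t; from t import *
for sg in (1,-1):
    t.SG=sg
    for nm,P in (("pre",pose(T0,TY,.1)),("grasp",pose(T0,TY)),("up",pose(T0+[0,0,.12],TY)),("n0",pose(*jig(-.075,.04,.13))),("n1",pose(*jig(-.075,.04,.015))),("n2",pose(*jig(0,.04,.015))),("r0",pose(*jig(.058,-.11,.13,90))),("r1",pose(*jig(.058,-.11,.015,90))),("r2",pose(*jig(.058,-.045,.015,90)))):
        q=env.inverse_kinematics(*P); print(sg,nm,None if q is None else np.round(q,0).tolist(),np.round(P[0],3))
E
```

```text
1 pre [67.0, 16.0, -45.0, 63.0, -39.0, 49.0] [0.416 0.388 0.17 ]
1 grasp [53.0, 24.0, -48.0, 90.0, -31.0, 32.0] [0.472 0.378 0.088]
1 up [62.0, 15.0, -39.0, 58.0, -40.0, 60.0] [0.472 0.378 0.208]
1 n0 None [0.498 0.023 0.214]
1 n1 None [0.498 0.023 0.099]
1 n2 None [0.573 0.022 0.099]
1 r0 [-15.0, 35.0, 22.0, -34.0, -88.0, -71.0] [ 0.654 -0.153  0.214]
1 r1 [-15.0, 40.0, 16.0, -34.0, -78.0, -64.0] [ 0.654 -0.153  0.099]
1 r2 [-10.0, 38.0, 12.0, -36.0, -74.0, -67.0] [ 0.654 -0.088  0.099]
-1 pre [67.0, 16.0, -45.0, 63.0, -39.0, -131.0] [0.416 0.388 0.17 ]
-1 grasp [53.0, 24.0, -48.0, 90.0, -31.0, -148.0] [0.472 0.378 0.088]
-1 up [62.0, 15.0, -39.0, 58.0, -40.0, -120.0] [0.472 0.378 0.208]
-1 n0 None [0.498 0.023 0.214]
-1 n1 None [0.498 0.023 0.099]
-1 n2 None [0.573 0.022 0.099]
-1 r0 [-15.0, 35.0, 22.0, -34.0, -88.0, 109.0] [ 0.654 -0.153  0.214]
-1 r1 [-15.0, 40.0, 16.0, -34.0, -78.0, 116.0] [ 0.654 -0.153  0.099]
-1 r2 [-10.0, 38.0, 12.0, -36.0, -74.0, 113.0] [ 0.654 -0.088  0.099]
```

```bash
cat >> t.py <<'E'
PHI=0.
def pose(p,yaw,back=0.):
    Rz=R.from_euler('z',yaw).as_matrix()
    M=np.array([[0,SG*1.,0],[SG*c,0,SG*s],[s,0,-c]]).T@R.from_euler('y',SG*PHI,degrees=True).as_matrix()
    o=np.asarray(p)+Rz@(np.array([-.024,0,.084])-back*M[:,2])
    return o.tolist(), R.from_matrix(Rz@M).as_euler('xyz',degrees=True).tolist()
E
python3 - <<'E'
import t; from t import *
for ph in (-60,-50,-40,-30,-20,-10,0,10,20,30,40,50,60):
    t.PHI=ph; o=[]
    for nm,P in (("pre",pose(T0,TY,.08)),("grasp",pose(T0,TY)),("up",pose(T0+[0,0,.12],TY)),("n0",pose(*jig(-.075,.04,.10))),("n1",pose(*jig(-.075,.04,.015))),("n2",pose(*jig(0,.04,.015))),("n0c",pose(*jig(-.075,.04,.1,15))),("n2c",pose(*jig(0,.04,.015,15))),("r0",pose(*jig(.058,-.11,.10,90))),("r1",pose(*jig(.058,-.11,.015,90))),("r2",pose(*jig(.058,-.045,.015,90))),("e0",pose(*jig(-.1,.03,.1,90))),("e1",pose(*jig(-.1,.03,.015,90))),("e2",pose(*jig(-.03,.04,.015,90)))):
        q=env.inverse_kinematics(*P); o.append(nm+":"+("--" if q is None else ",".join(str(int(v)) for v in q)))
    print(ph,*o)
E
```

```text
-60 pre:69,55,10,27,-105,72 grasp:66,52,-1,29,-96,69 up:66,44,0,30,-105,74 n0:42,25,-48,60,-73,66 n1:40,34,-51,65,-67,55 n2:34,37,-43,69,-68,60 n0c:36,20,-59,81,-66,61 n2c:27,33,-53,94,-65,53 r0:-30,23,-13,-92,-43,-10 r1:-34,32,-16,-101,-47,5 r2:-29,31,-20,-109,-45,11 e0:-29,9,-38,-105,-44,5 e1:-36,27,-44,-117,-56,33 e2:-29,28,-37,-120,-50,28
-50 pre:70,48,1,29,-95,70 grasp:67,47,-8,32,-86,68 up:67,39,-4,32,-95,74 n0:39,19,-52,66,-64,66 n1:36,28,-56,75,-59,53 n2:30,32,-47,78,-59,59 n0c:-- n2c:20,28,-56,106,-56,53 r0:-25,22,-8,-74,-43,-30 r1:-28,30,-10,-84,-43,-14 r2:-23,28,-13,-89,-39,-11 e0:-20,6,-31,-85,-37,-19 e1:-28,20,-36,-101,-44,8 e2:-22,23,-28,-101,-39,2
-40 pre:71,41,-7,32,-84,69 grasp:67,42,-15,35,-75,65 up:67,34,-10,34,-85,73 n0:35,14,-55,73,-54,67 n1:29,23,-60,88,-50,50 n2:24,27,-51,89,-50,56 n0c:-- n2c:-- r0:-22,23,-3,-60,-47,-44 r1:-24,30,-5,-68,-45,-31 r2:-18,28,-9,-71,-40,-32 e0:-13,6,-27,-68,-38,-40 e1:-20,17,-29,-82,-39,-16 e2:-14,21,-22,-80,-36,-23
-30 pre:72,35,-16,35,-73,66 grasp:67,37,-23,41,-64,62 up:68,29,-17,37,-75,71 n0:28,8,-58,82,-43,67 n1:-- n2:15,22,-54,
[... 2206 characters left out ...]
 grasp:17,26,-29,-117,-35,-83 up:31,10,-21,-83,-19,-131 n0:-18,17,-17,-66,-66,-109 n1:-19,27,-19,-71,-63,-96 n2:-16,30,-11,-70,-62,-102 n0c:-17,22,-10,-59,-77,-106 n2c:-15,35,-3,-61,-73,-101 r0:-7,59,53,-24,-137,-76 r1:-7,63,48,-21,-130,-71 r2:-3,61,45,-24,-127,-75 e0:1,40,13,-26,-115,-75 e1:2,46,10,-24,-107,-71 e2:2,51,23,-26,-114,-75
60 pre:6,23,-34,-106,-51,-84 grasp:12,31,-29,-114,-49,-80 up:19,14,-23,-97,-38,-110 n0:-21,23,-14,-68,-77,-104 n1:-22,32,-16,-71,-74,-93 n2:-19,36,-7,-71,-74,-100 n0c:-18,28,-6,-61,-87,-103 n2c:-17,40,1,-63,-84,-100 r0:-5,64,58,-22,-147,-75 r1:-5,68,54,-19,-139,-71 r2:-1,66,51,-23,-137,-75 e0:3,44,16,-24,-123,-74 e1:3,50,13,-23,-115,-71 e2:4,55,27,-25,-123,-75
```

```bash
sed -i 's/^PHI=0\./PHI=-10./' t.py; python3 - <<'E'
from t import *
env.goto(*pose(T0,TY,.09)); env.gripper_to(.55)
env.move_straight(*pose(T0,TY),rate=.12)
env.gripper_to(0,55); s=env.read_state(); print(s["clock"],s["opening"],s["finger_force"],s["force"])
env.move_straight(*pose(T0+[0,0,.13],TY),rate=.2); print(env.read_state()["force"])
env.goto(*pose(*jig(.04,-.115,.13,90))); env.dwell(.2)
s=env.read_state(); print(s["clock"],s["opening"],s["force"],s["position"])
for n in("scene","wrist"):
    f=env.grab_frame(n); cv2.imwrite(f"pics/{n}3.png",f["image"])
a,b=cv2.imread("pics/scene3.png"),cv2.imread("pics/wrist3.png")
cv2.imwrite("pics/c3.png",np.hstack([cv2.resize(a[100:400,150:550],(400,300)),cv2.resize(b,(400,300))]))
E
```

```text
17.1167 0.16122865249919613 54.86260570585728 [-0.03333556 -0.09211484  1.102168  ]
[ 0.19592059 -0.30650737 -3.06689548]
20.1333 0.1529739369564945 [ 0.19735756  0.36781006 -2.76223518] [ 0.63586279 -0.15627237  0.21394268]
```

View pics/c3.png

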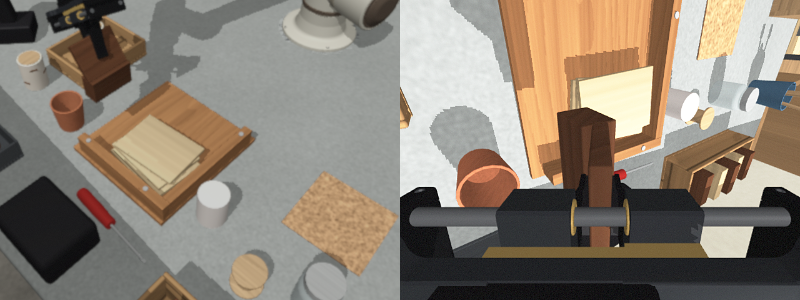

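```bash
cat > push.py <<'E'
from t import *
Z=.015
def st(): 
    s=env.read_state(); return round(s["clock"],2),s["position"].round(4).tolist(),s["force"].round(1).tolist()
def run(a,b,F,rate=.06,z1=.07):
    "lower at jig xy a, push to b with force stop, back off to a, lift"
    env.move_straight(*pose(*jig(*a,Z,90)),rate=.15); env.dwell(.1)
    hit=env.move_straight(*pose(*jig(*b,Z,90)),rate=rate,force_limit=F)
    s=env.read_state(); w=s["position"]-pose(*jig(*b,Z,90))[0]; Rz=R.from_euler('z',JY).as_matrix()
    print(hit,st(),"short of b (jig axes)",(w@Rz).round(4))
    m=np.array(b)+(np.array(a)-b)*.5
    env.move_straight(*pose(*jig(*m,Z,90)),rate=.12)
    env.move_straight(*pose(*jig(*m,z1,90)),rate=.2)
E
python3 - <<'E'
from push import *
run((.04,-.115),(.04,-.045),10)
env.move_straight(*pose(*jig(-.11,.035,.07,90)),rate=.2)
run((-.11,.035),(-.0295,.035),10)
f=env.grab_frame("wrist"); cv2.imwrite("pics/w4.png",f["image"]); g=env.grab_frame("scene")
cv2.imwrite("pics/c4.png",np.hstack([cv2.resize(g["image"][150:330,210:410],(400,360)),cv2.resize(f["image"],(400,360))])); print(st())
E
```

```text
True (22.12, [0.6365, -0.1041, 0.0983], [0.6, 0.4, -2.2]) short of b (jig axes) [ 0.0003 -0.0167 -0.0007]
True (25.62, [0.5552, -0.0063, 0.0972], [-0.5, -0.6, -3.1]) short of b (jig axes) [-0.0124  0.0003 -0.0018]
(26.52, [0.5268, -0.0062, 0.1528], [-0.7, 0.1, -2.4])
```

View pics/c4.png

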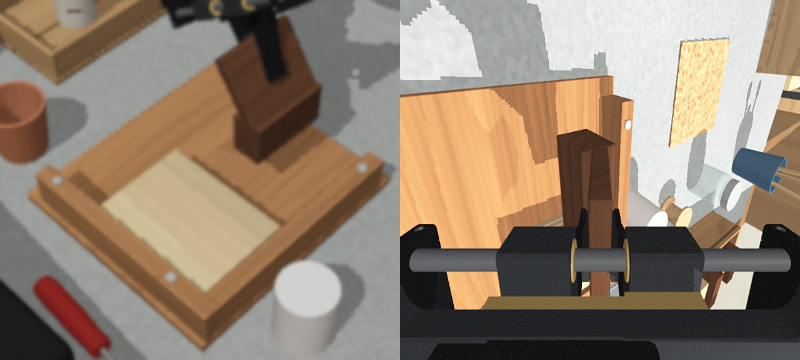

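```bash
python3 - <<'E'
from push import *
env.move_straight(*pose(*jig(.055,-.115,.07,90)),rate=.25)
run((.055,-.085),(.055,-.043),16,.035)
env.move_straight(*pose(*jig(-.08,.035,.07,90)),rate=.25)
run((-.08,.035),(-.0275,.035),16,.035)
g=env.grab_frame("scene"); f=env.grab_frame("top")
np.save("pics/ok.npy",0); print(st())
cv2.imwrite("pics/c5.png",np.hstack([cv2.resize(g["image"][190:320,220:410],(440,300),interpolation=2),cv2.resize(f["image"][175:275,260:385],(360,300),interpolation=2)]))
E
```

```text
True (29.09, [0.6515, -0.0957, 0.0987], [0.7, -1.4, -2.1]) short of b (jig axes) [ 0.0002 -0.0102 -0.0003]
True (32.39, [0.5562, -0.0061, 0.0967], [1.4, 0.3, -2.6]) short of b (jig axes) [-0.0134  0.0005 -0.0023]
(33.17, [0.5426, -0.0063, 0.1527], [0.5, 0.1, -2.7])
```

View pics/c5.png

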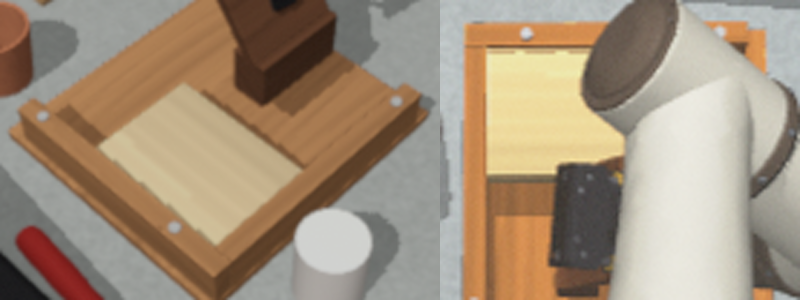

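```bash
python3 - <<'E'
from push import *
env.move_straight(*pose(*jig(-.08,.0,.13,90)),rate=.25)
env.goto(*pose([.4965,.366,.10],TY)); print(st())
fs=[env.grab_frame(n) for n in("top","scene")]
import pickle; pickle.dump(fs,open("fs.pkl","wb"))
Rz=R.from_euler('z',JY).as_matrix(); out=[]
Q=np.array([[.12,.115],[.01,.115],[.01,-.035],[.12,-.035]])
for f,(r0,r1,c0,c1) in zip(fs,((175,275,260,370),(200,310,225,395))):
    im=cv2.resize(f["image"][r0:r1,c0:c1],(400,int(400*(r1-r0)/(c1-c0))),interpolation=2)
    k=400/(c1-c0); a=im.copy()
    def P(q,z): return ((proj(f,np.c_[q,np.full(len(q),z)]@Rz.T+[*J,0])-[c0,r0]+.5)*k).round().astype(np.int32)
    cv2.polylines(a,[P(Q,.048)],True,(255,0,0),1)
    cv2.polylines(a,[P(np.array([[.12,-.135],[.12,.115],[-.145,.115]]),.055)],False,(0,0,255),1)
    h=max(0,300-0); out.append(np.vstack([cv2.resize(im,(400,290)),cv2.resize(a,(400,290))]))
cv2.imwrite("pics/c6.png",np.hstack(out))
E
```

```text
(35.59, [0.473, 0.3693, 0.1836], [-0.2, -0.2, -3.9])
```

View pics/c6.png

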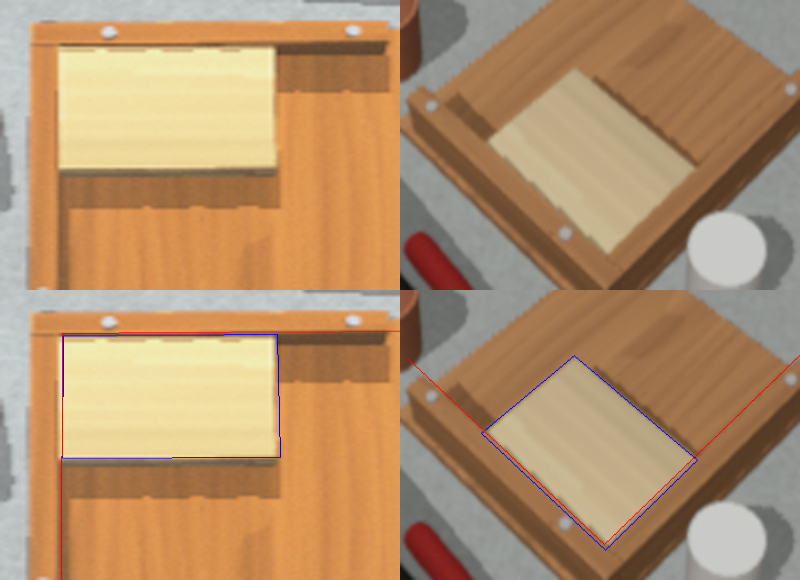

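```bash
python3 - <<'E'
import push; from push import *
push.Z=.017
env.goto(*pose(*jig(-.08,.035,.13,90)))
env.move_straight(*pose(*jig(-.056,.04,.07,90)),rate=.25)
run((-.056,.04),(-.030,.04),22,.014)
env.move_straight(*pose(*jig(.058,-.075,.07,90)),rate=.25)
run((.058,-.066),(.058,-.046),22,.014)
env.move_straight(*pose(*jig(-.08,.0,.13,90)),rate=.25)
env.goto(*pose([.4965,.366,.10],TY)); print(st())
f=env.grab_frame("top"); g=env.grab_frame("scene"); cv2.imwrite("pics/t7.png",f["image"])
from fit import fit
a=env.trace(f,"tapper"); 
cv2.imwrite("pics/c7.png",np.hstack([cv2.resize(f["image"][175:275,260:370],(400,364),interpolation=2),cv2.resize(g["image"][240:400,420:600],(400,364),interpolation=2)]))
E
```

```text
False (40.72, [0.5575, -0.0011, 0.0993], [-17.9, -4.9, 6.9]) short of b (jig axes) [-0.0096  0.0006 -0.0017]
False (44.33, [0.6543, -0.0951, 0.1015], [-3.1, -14.5, 1.1]) short of b (jig axes) [-0.     -0.0066  0.0005]
(47.76, [0.4733, 0.3693, 0.1837], [0.8, -0.4, -2.0])
```

View pics/c7.png

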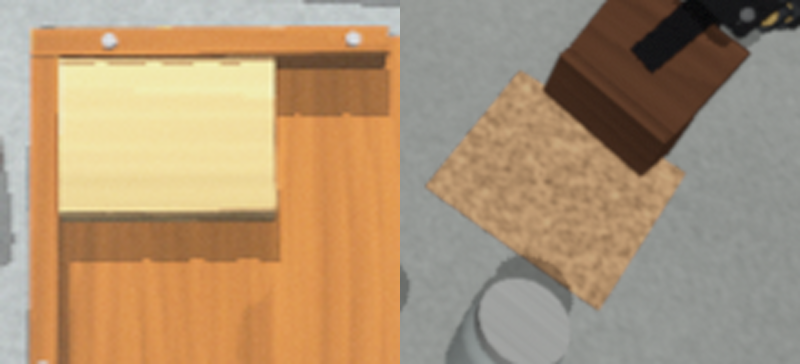

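```bash
python3 - <<'E'
from push import *
p=[.4965,.366,0]
print(env.move_straight(*pose([*p[:2],.020],TY),rate=.12))
print(env.move_straight(*pose([*p[:2],.003],TY),rate=.03,force_limit=4),st())
env.gripper_to(.35); env.dwell(.3); env.gripper_to(.55)
q=pose([*p[:2],.004],TY,.12); env.move_straight(q[0],rate=.15)
env.goto([.35,.38,.30],[180,0,40]); env.dwell(.2); print(st())
from fit import fit
f=env.grab_frame("top"); g=env.grab_frame("scene")
for v in(f,g):
    r=env.trace(v,"tapper")
    if r: x,s_=fit("tapper",[(v,r[0]["mask"])],[.4965,.366,TY],.004); print(x.round(4),s_)
cv2.imwrite("pics/c8.png",np.hstack([cv2.resize(f["image"][170:330,120:500],(400,300),interpolation=2),cv2.resize(g["image"][100:400,180:580],(400,300),interpolation=2)]))
E
```

```text
False
True (49.25, [0.4727, 0.37, 0.0884], [-0.7, 0.3, 2.8])
(52.77, [0.3496, 0.3794, 0.2977], [0.3, 0.6, 0.3])
[ 0.4942  0.3655 -0.1432] 0.8645588985211626
[ 0.4964  0.3635 -0.1813] 0.9523471680264869
```

View pics/c8.png

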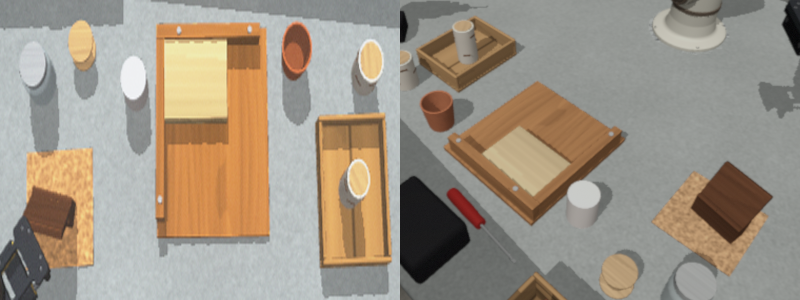

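The picture shows the boards in the jig's corner, the log upright in the crate and the tapping block upright on the mat with the gripper clear of it, so I'm handing the job in.

```bash
python3 -c "
from workcell import env
print(env.close_job())"
```

```text
the job is handed in; nothing more can be done
None
```

I handed the job in at about 53 s, but no verdict came back: the log stands in the crate, the boards are pressed against both fences (the last slow pushes stalled at about 18 N and 15 N), and the tapping block is back on its mat. For the back fence I pushed with the block's end face, because the arm couldn't reach that push with the striking face.

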